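# Find the jar with the steel check weight and test the scale with it

### The arm

A 6-joint arm with a two-finger parallel gripper is mounted at the origin on the work surface. World frame = base frame: x ahead of the robot, y to its left, z up, the work surface at z = 0. Lengths are in m, angles in rad, forces in N, time in s.
With the tool pointing down it reaches from about 0.4 to 0.825 m from the base axis. Payload 7 kg.
Tool frame: the origin (TCP) lies on the centre line of the jaws, within the pads' length; the fingertips stand 8 mm ahead of it and the grasp point (between the pads) lies 11 mm behind it; z points along the fingers, y is the direction in which the jaws open and shut (so a half turn about z gives the same grasp; the last joint's range is limited). The gripper opens to 88 mm and grips with 3 to 60 N. Pads are 19 mm wide; open, the fingers measure 130 mm over their backs; the gripper's body (78 mm by 193 mm) begins 47 mm behind the grasp point.
Start: joints at [1.53, 0.359, 0.012, 0, -1.224, -0.288], TCP at [0.218, 0.639, 0.235] pointing down, gripper open.
Joint ranges: [-3.07, 3.07], [-1.43, 2.12], [-1.02, 1.25], [-3.03, 1.67], [-3.05, -0], [-3.03, 3.03]. Speed limits (rad/s): [2.39, 2.39, 3.01, 3.14, 3.14, 3.14].

### API

Orientations are given as a rotation vector (axis times angle).
In Python, from rig import bot gives the robot as it stands.
- The arm moves only by the tool jog_arm, never from a script. Its arguments are lists of equal length, an entry for each row: "offset": the shift along the tool's x, y, z in mm, a list of three; "twist": the turn about the tool's z in degrees. A call has 1 to 5 rows; each row is the pose to reach, as a shift and turn from the pose commanded when the call began, along the tool's axes at that moment; what a row does not reach only later rows make up. A row lasts 1/8 s, in which the tool goes at most 62.5 mm and 10.7 degrees, less where a joint would pass 70% of its speed; a pose out of reach is approached as far as the arm can. A call with a gripper value outside its range is refused whole. "grip" is the opening, from 0 (shut) to 1 (fully open), set as the call begins (left out, the last holds). The fingers move at their own pace and stop on an object; "newtons" is the grip in N (left out, the last holds). Time passes only in rows, so rows that repeat a pose let the fingers close. It gives the time, the measured TCP pose, the force and the opening at its end, in the units of the state.
- bot.state(): the state, without advancing time (a new reading comes with each control period).
- bot.get_image(name): name is "scene" or "top" or "wrist"; returns the picture (400x640x3 uint8, blue, green, red); there is no depth.
- bot.calibration(name): a dict with "fx", "fy", "cx", "cy" (pixels), "dist" ([k1, k2, p1, p2, k3] as OpenCV has them; the pictures are not rectified), "origin" and "orientation" of the camera in the world. Camera axes: x right, y down, z forward; pixel columns grow to the right and rows downward; lengths in m; the calibration is good to about 2 mm. A picture is of the moment at which its call begins: read the wrist's pose just before it. calibration takes no time and is no camera call; for the wrist camera it gives the pose at the moment of the call.
- bot.hand_in(): hands the job in, once; it reports no verdict.
The state is a dict: "time_s": time; "qpos": joint angles; "joint_velocities": joint speeds; "joint_efforts": joint torques, N m; "tcp_pos": TCP position; "eef_rot": TCP orientation; "force": force on the tool from outside, world axes, zero at the start; "torque": the same for the moment, N m; "grip_width": finger opening in m.
Only numpy, scipy, OpenCV 4.12 (cv2) and the standard library are available. Lean on these libraries where they do the work, as an engineer would, in place of code of your own. Each camera call takes 0.05 s, during which the arm holds its last target. There are 200 camera calls.

### The job

One of the three identical white jars holds the steel check weight and is at least 1.5 N heavier than the others: lift them a little where they stand to feel which it is, and leave the light ones where they were. Stand the heavy jar in the middle of the scale's pan, let go, then press the scale's button fully down and release it. Carry no other jar away and do not disturb the other things.

Things in the scene. Friction and masses are not known exactly. Their poses are not given: they have to be found in the camera images.
- jar_a: one of three identical closed white jars: upright smooth cylinder, 54 mm diameter, 110 mm high with its flush lid; origin at the centre of its underside, z up. A loose weight lies hidden inside: one jar holds steel (jar 0.45 to 0.57 kg in all), one aluminium (about 0.25 kg), one plastic (about 0.17 kg); which is which changes every time and cannot be seen
- jar_b: one of three identical closed white jars: upright smooth cylinder, 54 mm diameter, 110 mm high with its flush lid; origin at the centre of its underside, z up. A loose weight lies hidden inside: one jar holds steel (jar 0.45 to 0.57 kg in all), one aluminium (about 0.25 kg), one plastic (about 0.17 kg); which is which changes every time and cannot be seen
- jar_c: one of three identical closed white jars: upright smooth cylinder, 54 mm diameter, 110 mm high with its flush lid; origin at the centre of its underside, z up. A loose weight lies hidden inside: one jar holds steel (jar 0.45 to 0.57 kg in all), one aluminium (about 0.25 kg), one plastic (about 0.17 kg); which is which changes every time and cannot be seen
- pan_top (a point): centre of the upper face of the scale's round steel pan (120 mm diameter, 6 mm thick), 62 mm above the table when empty; it sinks when loaded. x points along the scale away from its button, z up. The white scale base is 210 x 140 mm, 40 mm high, fixed; the pan's centre lies 40 mm in +x from the base's centre
- pan (a joint): how far the scale's pan has sunk, 0 (empty) to 0.012 m; spring of 650 N/m: the heavy jar sinks it 6.5 to 9 mm, either light jar less than 4.5 mm
- button (a joint): travel of the scale's push button, 0 (up) to 0.006 m (fully down), pushed straight down; about 5 N pushes it fully down and it springs back
- button_top (a point): centre of the top of the round grey push button (28 mm diameter) standing on the upper face of the scale's base, at the end nearer the robot, at x -118, y -20 mm from the pan's centre in the pan_top frame; z up
- tube_rack: bystander: blue rack full of capped tubes, 190 x 85 mm, 125 mm high; origin at the centre of its underside, x along its length
- amber_bottle: bystander: amber bottle with a black cap, 60 mm diameter, 160 mm high; origin at the centre of its underside
- wide_bottle: bystander: squat clear bottle with a black cap, 68 mm diameter, 100 mm high; origin at the centre of its underside
- tip_box: bystander: grey box with a clear lid, 75 x 58 mm, 60 mm high; origin at the centre of its underside, x along the 75 mm

How it is judged:
By the outcome, as a careful person would: the job done as asked, in the order asked, and still so for the second after the job is handed in, with the robot touching nothing.
It also fails if it takes over 72 s, if anything falls off the work surface, if the arm or the gripper's body presses on something with over 40 N, if the wrist force passes 120 N, or if a joint passes its speed limit or range.

## Working session

There is one attempt and no reset: what is moved stays moved. The work goes in short steps, Python scripts to look and compute and a tool call to move; the robot and the scene stay as the last step left them, time stands still between calls to the robot, and variables do not carry over. Pictures are saved under pics/ and viewed, about 8 in all and at most 12, crops included, and the job is handed in when it is done.

Besides the shell and the picture viewer there is one more tool, called after ">>>" as a command line: name --pt "numbers of a row" for each row, then --argument value for the rest. jog_arm: Moves the arm, as the interface text tells. Its arguments: {"type":"object","properties":{"offset":{"type":"array","items":{"type":"array","items":{"type":"number"}}},"twist":{"type":"array","items":{"type":"number"}},"grip":{"type":"number"},"newtons":{"type":"number"}},"required":["offset","twist"]}

```bash
mkdir -p pics; ls
python3 - <<'E'
from rig import bot
import cv2
for n in("scene","top"):
    cv2.imwrite(f"pics/{n}0.png",bot.get_image(n)); print(n,bot.calibration(n))
print(bot.state())
E
```

```text
pics
scene {'fx': 455.8389846719594, 'fy': 455.8389846719594, 'cx': 328.4210771401115, 'cy': 198.68200006163997, 'dist': array([0.02734223, 0.        , 0.        , 0.        , 0.        ]), 'origin': array([1.26609449, 0.32878056, 0.59922502]), 'orientation': array([-1.29638241, -2.05255105,  1.05181217])}
top {'fx': 476.5778075030656, 'fy': 476.5778075030656, 'cx': 322.002358018224, 'cy': 202.19308547191235, 'dist': array([0.00305409, 0.        , 0.        , 0.        , 0.        ]), 'origin': array([ 0.42921447, -0.01787523,  1.08067798]), 'orientation': array([-2.16157166,  2.11541957, -0.16565353])}
{'time_s': 0.1, 'qpos': array([ 1.53012888e+00,  3.59374522e-01,  1.11621482e-02, -3.04382200e-04,
       -1.22411917e+00, -2.88116672e-01]), 'joint_velocities': array([ 0.00025478, -0.00318813,  0.00209708,  0.00059521,  0.00081239,
        0.0004857 ]), 'joint_efforts': array([-1.51593900e-03, -5.84161305e+01,  2.93755174e+01,  7.01574057e+00,
        1.02307118e-02, -5.73067268e-05]), 'tcp_pos': array([0.21783058, 0.63843632, 0.23368388]), 'eef_rot': array([ 3.09767336e+00, -5.14035284e-01, -1.48438800e-04]), 'force': array([-0.23752273, -1.19927219, -0.2012527 ]), 'torque': array([ 0.02961837,  0.04798578, -0.04789852]), 'grip_width': 0.08776078861475402}
```

View pics/scene0.png

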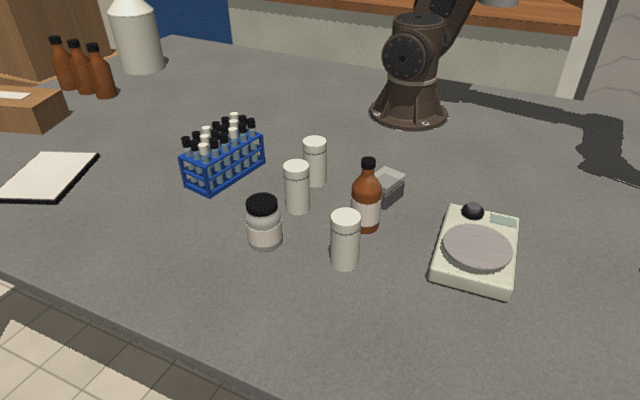

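View pics/top0.png

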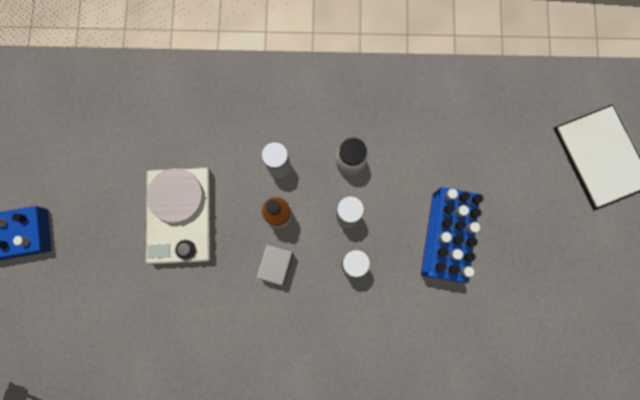

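The scene view shows the scale on the right at +y, with its button at (473,210). The jars are at (315,160), (297,187) and (345,240). In the top view, up is +x and left is +y:
- **Jar lids:** (275,155), (350,209), (356,264)
- **Amber bottle:** (276,211)
- **Wide bottle:** (352,152)
- **Tip box:** (275,264)
- **Pan:** (175,195)
- **Button:** (185,249)

```bash
cat > h.py <<'E'
import numpy as np, cv2
from scipy.spatial.transform import Rotation as R
def ray(c,uv,z):
    "pixels -> world points on plane z"
    K=np.array([[c['fx'],0,c['cx']],[0,c['fy'],c['cy']],[0,0,1]])
    p=cv2.undistortPoints(np.array(uv,float).reshape(-1,1,2),K,np.array(c['dist']))[:,0]
    d=R.from_rotvec(c['orientation']).apply(np.c_[p,np.ones(len(p))])
    return c['origin']+d*((z-c['origin'][2])/d[:,2])[:,None]
def off(st,dw):
    "world shift (m) -> tool mm"
    return np.round(1000*R.from_rotvec(st['eef_rot']).inv().apply(dw),1)
E
python3 - <<'E'
from h import *; from rig import bot
im=cv2.imread('pics/top0.png'); c=bot.calibration('top')
hsv=cv2.cvtColor(im,cv2.COLOR_BGR2HSV)
def blobs(m,lo,hi):
    cs,_=cv2.findContours(m.astype(np.uint8),cv2.RETR_EXTERNAL,cv2.CHAIN_APPROX_NONE)
    return [k for k in cs if lo<cv2.contourArea(k)<hi]
V,S=hsv[...,2],hsv[...,1]
for k in blobs((V>195)&(S<40),250,1500):
    (u,v),r=cv2.minEnclosingCircle(k); print('white',u,v,r,ray(c,[(u,v)],.11)[0][:2].round(4))
# pan: pinkish grey disc inside base; print colours
for p in [(175,195),(152,172),(205,220),(185,249),(275,155),(352,152)]: print(p,im[p[1],p[0]],hsv[p[1],p[0]])
for n,p,z in [('pan',(175,195),.062),('button',(185,249),.05),('amber',(274,208),.16),('wide',(352,152),.1),('tip',(275,264),.06),('rack near',(437,190),.1),('rack',(425,277),.1)]: print(n,ray(c,[p],z)[0][:2].round(3))
for k in blobs((V>200)&(S<60),1500,20000)+blobs((V>170)&(S<60),1500,20000): 
    r=cv2.minAreaRect(k); print('base',r,ray(c,cv2.boxPoints(r),.04)[:,:2].round(3).tolist())
cr=im[130:290,130:390]; cv2.imwrite('pics/cr.png',cv2.resize(cr,None,fx=3,fy=3,interpolation=cv2.INTER_CUBIC))
s=bot.state(); print(R.from_rotvec(s['eef_rot']).as_matrix().round(3)); print(bot.calibration('wrist'))
E
```

```text
white 355.84783935546875 262.84783935546875 12.592475891113281 [ 0.4602 -0.085 ]
white 350.091552734375 208.6971893310547 12.210175514221191 [ 0.5705 -0.072 ]
white 274.0 154.0 12.083146095275879 [0.6829 0.0889]
white 241.5 40.5 21.50591278076172 [0.9356 0.1691]
(175, 195) [174 178 190] [  8  21 190]
(152, 172) [194 216 218] [ 28  28 218]
(205, 220) [198 217 217] [ 30  22 217]
(185, 249) [118 115 123] [169  17 123]
(275, 155) [226 219 217] [113  10 226]
(352, 152) [48 46 49] [160  16  49]
pan [0.599 0.305]
button [0.484 0.279]
amber [0.561 0.079]
wide [ 0.693 -0.075]
tip [0.456 0.083]
rack near [ 0.615 -0.254]
rack [ 0.435 -0.226]
base ((604.5000610351562, 155.0), (89.88993072509766, 57.24333572387695), 63.43495178222656) [[0.776, -0.546], [0.84, -0.666], [0.654, -0.741], [0.594, -0.624]]
base ((176.5, 215.0), (94.0, 61.0), 90.0) [[0.663, 0.381], [0.666, 0.245], [0.457, 0.233], [0.454, 0.365]]
base ((604.4000244140625, 155.30003356933594), (91.23157501220703, 58.5849723815918), 63.43495178222656) [[0.776, -0.544], [0.841, -0.667], [0.653, -0.743], [0.591, -0.623]]
base ((617.0, 31.0), (52.0, 44.0), 90.0) [[1.079, -0.648], [1.081, -0.751], [0.95, -0.741], [0.948, -0.639]]
[[ 0.946 -0.323 -0.   ]
 [-0.323 -0.946 -0.002]
 [ 0.     0.002 -1.   ]]
{'fx': 327.8671819179225, 'fy': 327.8671819179225, 'cx': 319.0616401897401, 'cy': 201.54596375085956, 'dist': array([0.00913644, 0.        , 0.        , 0.        , 0.        ]), 'origin': array([0.28288276, 0.61713558, 0.38394271]), 'orientation': array([ 1.73200933, -2.42084365, -0.31117237])}
```

View pics/cr.png

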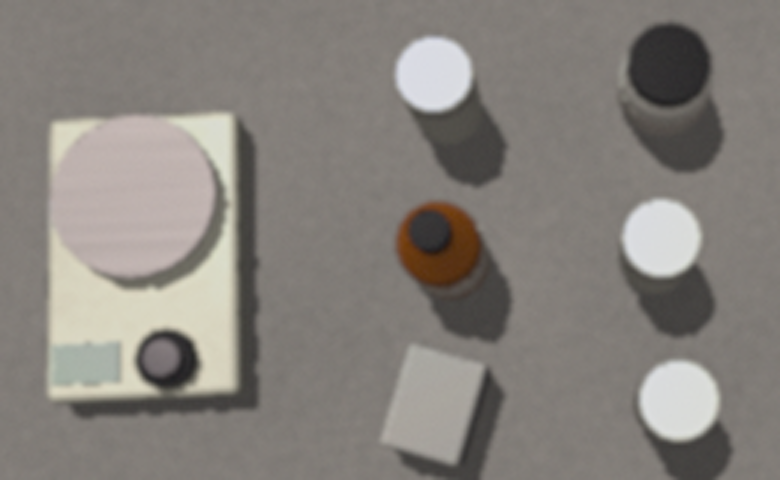

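>>> jog_arm --pt "50 30 0" --pt "100 60 0" --pt "150 90 0" --pt "200 120 0" --pt "250 150 0" --twist '[0,0,0,0,0]'

```text
time_s: 0.72
tcp_pos: [0.4069, 0.4144, 0.2344]
eef_rot: [3.099, -0.514, -0.0]
force: [0.7, 0.6, -0.3]
grip_width: 0.0875
```

>>> jog_arm --pt "50 30 0" --pt "100 60 0" --pt "150 90 0" --pt "200 120 0" --pt "250 150 0" --twist '[0,0,0,0,0]'

```text
time_s: 1.35
tcp_pos: [0.5952, 0.1918, 0.2343]
eef_rot: [3.099, -0.514, -0.001]
force: [0.7, 1.4, 0.8]
grip_width: 0.0878
```

>>> jog_arm --pt "50 30 0" --pt "100 60 0" --pt "117 70 0" --pt "117 70 0" --pt "117 70 0" --twist '[-6,-12,-18.8,-18.8,-18.8]'

```text
time_s: 1.98
tcp_pos: [0.682, 0.0898, 0.2342]
eef_rot: [3.142, -0.004, -0.001]
force: [0.0, 0.6, -0.1]
grip_width: 0.0875
```

Run:
```python
from h import *; from rig import bot
c=bot.calibration('wrist'); im=bot.get_image('wrist'); cv2.imwrite('pics/w1.png',im)
hsv=cv2.cvtColor(im,cv2.COLOR_BGR2HSV); m=((hsv[...,2]>180)&(hsv[...,1]<40)).astype(np.uint8)
for k in cv2.findContours(m,0,1)[0]:
    if cv2.contourArea(k)>1000:
        (u,v),r=cv2.minEnclosingCircle(k); print(u,v,r,ray(c,[(u,v)],.11)[0].round(4))
```

```text
119.5 224.0 69.44252014160156 [0.6588 0.2658 0.11  ]
320.66290283203125 196.11129760742188 31.03078842163086 [0.6836 0.0891 0.11  ]
```

View pics/w1.png

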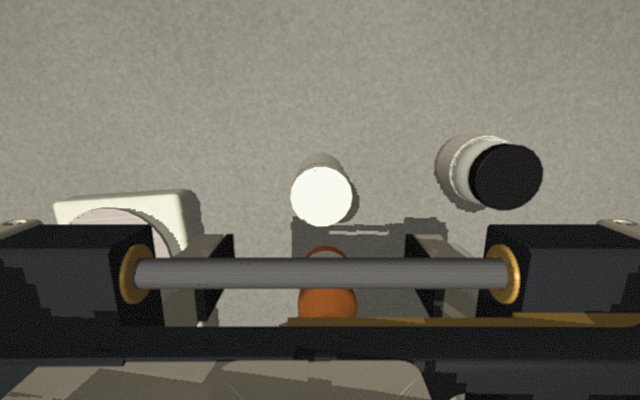

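The wrist view shows the jar lid centred at (321,196), which puts it at (0.6836, 0.0891). That agrees with the top view. The amber bottle (328,295) and the wide bottle (505,176) are clear of the fingers. I'll descend now.

>>> jog_arm --pt "1.5 0.5 50" --pt "1.5 0.5 100" --pt "1.5 0.5 140" --pt "1.5 0.5 165" --pt "1.5 0.5 165" --twist '[0,0,0,0,0]'

```text
time_s: 2.65
tcp_pos: [0.6821, 0.0895, 0.0677]
eef_rot: [3.14, -0.0, -0.006]
force: [-0.4, -0.5, 0.4]
grip_width: 0.0879
```

>>> jog_arm --pt "0 0 0" --pt "0 0 0" --pt "0 0 0" --pt "0 0 0" --pt "0 0 0" --twist '[0,0,0,0,0]' --grip 0.3 --newtons 25

```text
time_s: 3.28
tcp_pos: [0.6843, 0.0889, 0.0702]
eef_rot: [-3.141, 0.001, -0.001]
force: [-0.8, -0.3, 3.9]
grip_width: 0.0535
```

>>> jog_arm --pt "0 0 0" --pt "0 0 0" --pt "0 0 0" --pt "0 0 0" --pt "0 0 0" --twist '[0,0,0,0,0]'

```text
time_s: 3.9
tcp_pos: [0.6843, 0.0889, 0.0702]
eef_rot: [-3.142, 0.001, -0.001]
force: [-1.6, -0.2, 5.1]
grip_width: 0.0534
```

>>> jog_arm --pt "0 0 -5" --pt "0 0 -10" --pt "0 0 -15" --pt "0 0 -15" --pt "0 0 -15" --twist '[0,0,0,0,0]'

```text
time_s: 4.53
tcp_pos: [0.6838, 0.0889, 0.0844]
eef_rot: [-3.142, 0.001, 0.0]
force: [-0.6, 0.6, -2.0]
grip_width: 0.0539
```

>>> jog_arm --pt "0 0 0" --pt "0 0 0" --pt "0 0 0" --pt "0 0 0" --pt "0 0 0" --twist '[0,0,0,0,0]'

```text
time_s: 5.15
tcp_pos: [0.684, 0.0889, 0.0846]
eef_rot: [-3.142, 0.001, -0.0]
force: [0.6, 0.3, -2.8]
grip_width: 0.0534
```

>>> jog_arm --pt "0 0 0" --twist '[0]'

```text
time_s: 5.28
tcp_pos: [0.684, 0.0889, 0.0846]
eef_rot: [-3.142, 0.001, -0.0]
force: [-0.6, 0.2, -2.4]
grip_width: 0.0537
```

Jar 1 reads about 2.4 N, so it's light (steel would be at least 4.4 N). I'll put it back and go to jar 2.

>>> jog_arm --pt "0 0 4" --pt "0 0 8" --pt "0 0 12" --pt "0 0 14.5" --pt "0 0 14.5" --twist '[0,0,0,0,0]'

```text
time_s: 5.9
tcp_pos: [0.6841, 0.0888, 0.0703]
eef_rot: [3.141, -0.001, 0.0]
force: [-1.3, -0.5, -0.9]
grip_width: 0.0534
```

>>> jog_arm --pt "0 0 0" --pt "0 0 0" --pt "0 0 0" --pt "0 0 0" --pt "0 0 0" --twist '[0,0,0,0,0]' --grip 1

```text
time_s: 6.52
tcp_pos: [0.6839, 0.0889, 0.07]
eef_rot: [3.142, -0.001, -0.0]
force: [0.1, -0.0, 0.1]
grip_width: 0.0878
```

>>> jog_arm --pt "0 0 -20" --pt "0 0 -60" --pt "0 0 -110" --pt "0 0 -165" --pt "0 0 -165" --twist '[0,0,0,0,0]'

```text
time_s: 7.15
tcp_pos: [0.6865, 0.0894, 0.2412]
eef_rot: [-3.139, 0.0, -0.015]
force: [0.2, 0.8, -0.7]
grip_width: 0.0876
```

>>> jog_arm --pt "-28 40 0" --pt "-57 80 0" --pt "-85 121 0" --pt "-113 161 0" --pt "-113 161 0" --twist '[0,0,0,0,0]'

```text
time_s: 7.78
tcp_pos: [0.5688, -0.0742, 0.2353]
eef_rot: [-3.141, 0.005, 0.0]
force: [-0.0, 0.2, 0.4]
grip_width: 0.0876
```

>>> jog_arm --pt "0 0 0" --pt "0 0 0" --pt "0 0 0" --twist '[0,0,0]'

```text
time_s: 8.15
tcp_pos: [0.5712, -0.0713, 0.2347]
eef_rot: [3.141, 0.0, -0.001]
force: [0.2, 0.4, 0.6]
grip_width: 0.0875
```

Run:
```python
from h import *; from rig import bot
for n in('top','wrist'):
    c=bot.calibration(n); im=bot.get_image(n); cv2.imwrite(f'pics/{n}2.png',im)
    hsv=cv2.cvtColor(im,cv2.COLOR_BGR2HSV); m=((hsv[...,2]>185)&(hsv[...,1]<40)).astype(np.uint8)
    for k in cv2.findContours(m,0,1)[0]:
        if cv2.contourArea(k)>300:
            (u,v),r=cv2.minEnclosingCircle(k); print(n,u,v,r,ray(c,[(u,v)],.11)[0].round(4))
print(bot.state()['tcp_pos'])
```

```text
top 274.40704345703125 263.689697265625 20.104045867919922 [0.4549 0.0795 0.11  ]
top 600.814208984375 155.6590576171875 50.69302749633789 [ 0.6939 -0.5947  0.11  ]
top 618.5 48.0 22.005781173706055 [ 0.9352 -0.6496  0.11  ]
top 573.0 47.0 23.40949821472168 [ 0.9355 -0.5512  0.11  ]
top 525.0 46.5 23.243377685546875 [ 0.9346 -0.4473  0.11  ]
top 100.0 38.5 23.900936126708984 [0.9334 0.4775 0.11  ]
top 52.5 36.5 23.717182159423828 [0.9358 0.5814 0.11  ]
top 14.0 36.0 15.231646537780762 [0.935  0.6652 0.11  ]
top 617.5 21.0 26.215553283691406 [ 0.9983 -0.652   0.11  ]
top 571.0 19.0 27.203041076660156 [ 1.001  -0.5508  0.11  ]
top 525.3092651367188 19.89288330078125 25.874774932861328 [ 0.9969 -0.4507  0.11  ]
top 477.5 17.0 28.20027732849121 [ 1.0016 -0.3462  0.11  ]
top 430.0 16.5 27.500099182128906 [ 1.0006 -0.2421  0.11  ]
top 383.3522644042969 16.0 26.918949127197266 [ 0.9997 -0.1397  0.11  ]
top 312.18267822265625 43.13140869140625 188.1920623779297 [0.9327 0.015  0.11  ]
top 102.5 13.5 26.617761611938477 [0.9922 0.4775 0.11  ]
top 57.0 10.899999618530273 23.660404205322266 [0.9961 0.578  0.11  ]
top 15.0 12.0 19.20947265625 [0.9914 0.6699 0.11  ]
wrist 599.631591796875 201.6842041015625 12.905559539794922 [ 0.5679 -0.312   0.11  ]
wrist 319.9736022949219 198.1725311279297 31.10246467590332 [ 0.5709 -0.0715  0.11  ]
wrist 582.0 161.5 13.313627243041992 [ 0.6026 -0.29    0.11  ]
wrist 14.012195587158203 154.5 69.91856384277344 [0.6081 0.1825 0.11  ]
wrist 112.0 57.5 39.246116638183594 [0.683  0.0896 0.11  ]
[ 0.57108128 -0.07148524  0.23471655]
```

Jar 1 is back at (0.683, 0.0896), where it started. Jar 2, at (0.5709, -0.0715), is right under the tool.

>>> jog_arm --pt "0 0 50" --pt "0 0 100" --pt "0 0 140" --pt "0 0 164" --pt "0 0 164" --twist '[0,0,0,0,0]'

```text
time_s: 8.88
tcp_pos: [0.5696, -0.072, 0.0691]
eef_rot: [3.141, -0.001, -0.007]
force: [-0.4, -1.0, 1.4]
grip_width: 0.0877
```

>>> jog_arm --pt "0 0 0" --pt "0 0 0" --pt "0 0 0" --twist '[0,0,0]'

```text
time_s: 9.25
tcp_pos: [0.5714, -0.0719, 0.0721]
eef_rot: [-3.141, 0.001, -0.003]
force: [-0.1, -0.3, 0.6]
grip_width: 0.0878
```

>>> jog_arm --pt "0 0 0" --pt "0 0 0" --pt "0 0 0" --pt "0 0 0" --pt "0 0 0" --twist '[0,0,0,0,0]' --grip 0.3 --newtons 25

```text
time_s: 9.88
tcp_pos: [0.5708, -0.0721, 0.0711]
eef_rot: [3.141, -0.001, -0.0]
force: [0.4, -1.5, 0.7]
grip_width: 0.0537
```

>>> jog_arm --pt "0 0 -5" --pt "0 0 -10" --pt "0 0 -15" --pt "0 0 -15" --pt "0 0 -15" --twist '[0,0,0,0,0]'

```text
time_s: 10.5
tcp_pos: [0.5707, -0.072, 0.086]
eef_rot: [-3.141, 0.001, 0.0]
force: [-0.5, 0.7, -5.3]
grip_width: 0.0538
```

>>> jog_arm --pt "0 0 0" --pt "0 0 0" --pt "0 0 0" --twist '[0,0,0]'

```text
time_s: 10.88
tcp_pos: [0.5708, -0.072, 0.0859]
eef_rot: [3.142, -0.001, -0.0]
force: [0.3, 0.4, -4.9]
grip_width: 0.054
```

>>> jog_arm --pt "0 0 0" --twist '[0]'

```text
time_s: 11.0
tcp_pos: [0.5708, -0.072, 0.086]
eef_rot: [-3.142, 0.001, 0.0]
force: [-1.1, 0.4, -4.5]
grip_width: 0.053
```

>>> jog_arm --pt "0 0 0" --twist '[0]'

```text
time_s: 11.12
tcp_pos: [0.5708, -0.072, 0.0861]
eef_rot: [-3.142, 0.001, -0.0]
force: [-0.1, 0.2, -4.4]
grip_width: 0.0535
```

The readings of 5.3, 4.9, 4.5 and 4.4 N average about 4.8 N, so this is the steel jar. I'll raise it clear of the amber bottle and carry it next to the pan.

>>> jog_arm --pt "0 0 -40" --pt "0 0 -80" --pt "0 0 -130" --pt "0 0 -180" --pt "0 0 -200" --twist '[0,0,0,0,0]'

```text
time_s: 11.75
tcp_pos: [0.5719, -0.0721, 0.2898]
eef_rot: [-3.141, 0.001, -0.008]
force: [0.2, -0.3, -6.0]
grip_width: 0.0532
```

>>> jog_arm --pt "-3 -30 0" --pt "-8 -75 0" --pt "-13 -125 0" --pt "-19 -175 0" --pt "-24 -220 0" --twist '[0,0,0,0,0]'

```text
time_s: 12.38
tcp_pos: [0.5464, 0.1497, 0.286]
eef_rot: [-3.141, 0.001, 0.0]
force: [0.6, -0.3, -3.8]
grip_width: 0.0532
```

>>> jog_arm --pt "-5 -45 0" --pt "-10 -90 0" --pt "-15 -130 0" --pt "-17 -150 0" --pt "-17 -157 0" --twist '[0,0,0,0,0]'

```text
time_s: 13.0
tcp_pos: [0.5297, 0.3059, 0.2857]
eef_rot: [3.141, 0.001, -0.001]
force: [1.0, -0.9, -4.7]
grip_width: 0.0537
```

>>> jog_arm --pt "0 0 0" --pt "0 0 0" --pt "0 0 0" --twist '[0,0,0]'

```text
time_s: 13.38
tcp_pos: [0.5303, 0.3041, 0.2863]
eef_rot: [-3.141, 0.003, -0.0]
force: [-0.4, -0.2, -4.2]
grip_width: 0.0532
```

Run:
```python
from h import *; from rig import bot
s=bot.state(); c=bot.calibration('wrist'); im=bot.get_image('wrist'); cv2.imwrite('pics/w3.png',im)
print(s['tcp_pos'],s['eef_rot'],s['force'],s['grip_width'])
im=cv2.imread('pics/top0.png'); c=bot.calibration('top')
h,S,V=cv2.split(cv2.cvtColor(im,cv2.COLOR_BGR2HSV))
m=(((h<18)|(h>165))&(V>140)&(S>8)).astype(np.uint8); m[:150]=0;m[250:]=0;m[:,:140]=0;m[:,220:]=0
m=cv2.morphologyEx(m,cv2.MORPH_OPEN,np.ones((5,5)))
k=max(cv2.findContours(m,0,1)[0],key=cv2.contourArea); e=cv2.fitEllipse(cv2.convexHull(k)); print(e,ray(c,[e[0]],.062))
```

```text
[0.53031741 0.30412292 0.2862807 ] [-3.14147526e+00  2.70938652e-03 -3.11757363e-04] [-0.39693634 -0.17252301 -4.2491698 ] 0.05320073769178965
((173.54824829101562, 194.8736572265625), (53.19066619873047, 56.125850677490234), 54.56892395019531) [[0.5995305  0.30858051 0.062     ]]
```

View pics/w3.png

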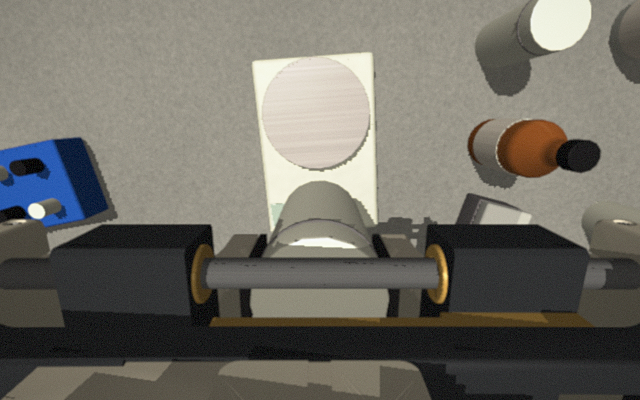

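The wrist view shows the whole pan, spanning columns 261–369 and rows 57–170, so its centre is near (315.5,113). The base corners are at (253,62) and (372,54). The jar is still firmly in the gripper.

Run:
```python
from h import *; from rig import bot
c=bot.calibration('wrist'); im=cv2.imread('pics/w3.png')
P=ray(c,[(315.5,113),(261,113),(369,113),(315.5,57),(315.5,170)],.062); print(P.round(4))
b=ray(c,[(253,62),(372,54)],.04); print('base far corners',b.round(4))
d=b[0]-b[1]; yaw=np.arctan2(-d[0],d[1]); print('yaw deg',np.degrees(yaw))
Rz=R.from_euler('z',yaw); print('pan from base', (b.mean(0)-Rz.apply([.065,0,0])).round(4))
p=P[0]; print('button',(p+Rz.apply([-.118,-.02,0])).round(4), 'shift',off(bot.state(),[*(p-bot.state()['tcp_pos'])[:2],0]))
```

```text
[[0.602  0.309  0.062 ]
 [0.602  0.369  0.062 ]
 [0.6019 0.25   0.062 ]
 [0.659  0.3087 0.062 ]
 [0.5386 0.3093 0.062 ]]
base far corners [[0.6574 0.3792 0.04  ]
 [0.6655 0.2459 0.04  ]]
yaw deg 3.4690864568107993
pan from base [0.5966 0.3086 0.04  ]
button [0.4854 0.2819 0.062 ] shift [71.7 -4.8  0. ]
```

>>> jog_arm --pt "25 -2 0" --pt "50 -4 0" --pt "69 -4.5 0" --pt "69 -4.5 0" --pt "69 -4.5 0" --twist '[0,0,0,0,0]'

```text
time_s: 14.05
tcp_pos: [0.5989, 0.3091, 0.2858]
eef_rot: [3.141, -0.002, -0.001]
force: [-0.8, 0.1, -4.8]
grip_width: 0.0535
```

>>> jog_arm --pt "0 0 40" --pt "0 0 80" --pt "0 0 115" --pt "0 0 135" --pt "0 0 142" --twist '[0,0,0,0,0]'

```text
time_s: 14.68
tcp_pos: [0.5981, 0.3091, 0.1431]
eef_rot: [3.14, -0.001, -0.002]
force: [0.5, -0.0, -5.0]
grip_width: 0.0537
```

>>> jog_arm --pt "0 0 0" --pt "0 0 2" --pt "0 0 4" --pt "0 0 6" --pt "0 0 6" --twist '[0,0,0,0,0]'

```text
time_s: 15.3
tcp_pos: [0.599, 0.3094, 0.138]
eef_rot: [3.141, -0.001, -0.0]
force: [0.2, -0.3, -4.4]
grip_width: 0.0534
```

>>> jog_arm --pt "0 0 2" --pt "0 0 4" --pt "0 0 4" --pt "0 0 4" --twist '[0,0,0,0]'

```text
time_s: 15.8
tcp_pos: [0.5991, 0.3095, 0.1341]
eef_rot: [3.142, -0.001, 0.0]
force: [-1.2, 0.5, -4.7]
grip_width: 0.0535
```

>>> jog_arm --pt "0 0 1.5" --pt "0 0 3" --pt "0 0 4" --pt "0 0 4" --pt "0 0 4" --twist '[0,0,0,0,0]'

```text
time_s: 16.42
tcp_pos: [0.5992, 0.3096, 0.1303]
eef_rot: [-3.141, 0.001, -0.001]
force: [0.1, -0.3, -3.0]
grip_width: 0.0528
```

>>> jog_arm --pt "0 0 1.5" --pt "0 0 3" --pt "0 0 4" --pt "0 0 4" --pt "0 0 4" --twist '[0,0,0,0,0]'

```text
time_s: 17.05
tcp_pos: [0.5992, 0.3095, 0.1263]
eef_rot: [-3.141, 0.001, -0.001]
force: [0.2, -0.1, 0.1]
grip_width: 0.0534
```

The pan now carries the jar, with the force reading near 0. I'll open, rise, shut the gripper and move toward the button.

>>> jog_arm --pt "0 0 0" --pt "0 0 0" --pt "0 0 0" --pt "0 0 0" --pt "0 0 0" --twist '[0,0,0,0,0]' --grip 1

```text
time_s: 17.68
tcp_pos: [0.5991, 0.3094, 0.1261]
eef_rot: [3.142, -0.001, 0.0]
force: [-0.3, 0.1, 0.5]
grip_width: 0.0871
```

>>> jog_arm --pt "0 0 -15" --pt "0 0 -45" --pt "0 0 -85" --pt "0 0 -125" --pt "0 0 -150" --twist '[0,0,0,0,0]'

```text
time_s: 18.3
tcp_pos: [0.5997, 0.3097, 0.28]
eef_rot: [-3.139, 0.001, -0.005]
force: [0.5, 0.6, -0.6]
grip_width: 0.0877
```

>>> jog_arm --pt "-40 8 0" --pt "-80 15 0" --pt "-120 22 0" --pt "-155 27 0" --pt "-175 27 0" --twist '[0,0,0,0,0]' --grip 0

```text
time_s: 18.92
tcp_pos: [0.4229, 0.2823, 0.2776]
eef_rot: [-3.14, 0.0, -0.002]
force: [-0.7, 0.3, 0.6]
grip_width: 0.0431
```

>>> jog_arm --pt "0 0 0" --pt "0 0 0" --pt "0 0 0" --pt "0 0 0" --twist '[0,0,0,0]'

```text
time_s: 19.42
tcp_pos: [0.4246, 0.2825, 0.2756]
eef_rot: [3.141, -0.002, -0.001]
force: [0.7, -0.5, -0.3]
grip_width: 0.004
```

Run:
```python
from h import *; from rig import bot
s=bot.state(); print(s['tcp_pos'],s['grip_width'],s['force'],s['eef_rot']); cv2.imwrite('pics/w4.png',bot.get_image('wrist'))
```

```text
[0.4245616  0.28254872 0.27563352] 0.004018986536303907 [ 0.72143264 -0.46705248 -0.29828428] [ 3.14078466e+00 -2.05340939e-03 -8.02325928e-04]
```

View pics/w4.png

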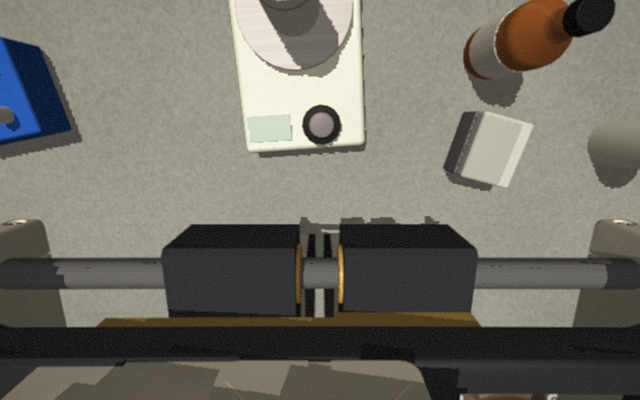

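The button's grey top is at (322,124). The jar stands upright on the pan.

Run:
```python
from h import *; from rig import bot
c=bot.calibration('wrist'); s=bot.state()
for z in(.05,.06):
    p=ray(c,[(322,124)],z)[0]; print(p.round(4), off(s,[*(p-s['tcp_pos'])[:2],0]))
```

```text
[0.4842 0.2799 0.05  ] [59.7  2.6 -0. ]
[0.4844 0.28   0.06  ] [59.9  2.5 -0. ]
```

>>> jog_arm --pt "30 1 0" --pt "60 2.5 20" --pt "60 2.5 70" --pt "60 2.5 120" --pt "60 2.5 150" --twist '[0,0,0,0,0]'

```text
time_s: 20.1
tcp_pos: [0.4835, 0.279, 0.1232]
eef_rot: [3.139, -0.002, -0.004]
force: [0.4, -1.1, 0.8]
grip_width: 0.0004
```

>>> jog_arm --pt "0 0 15" --pt "0 0 30" --pt "0 0 38" --pt "0 0 38" --pt "0 0 38" --twist '[0,0,0,0,0]'

```text
time_s: 20.72
tcp_pos: [0.4845, 0.2805, 0.0889]
eef_rot: [-3.141, 0.001, -0.002]
force: [-0.0, 0.0, 0.0]
grip_width: 0.0005
```

>>> jog_arm --pt "0 0 3" --pt "0 0 6" --pt "0 0 9" --pt "0 0 12" --pt "0 0 12" --twist '[0,0,0,0,0]'

```text
time_s: 21.35
tcp_pos: [0.4839, 0.2799, 0.0757]
eef_rot: [3.141, -0.001, -0.001]
force: [-0.1, -0.1, 0.3]
grip_width: 0.001
```

Fingertips are at 0.068 with no contact yet. I'll continue slowly.

>>> jog_arm --pt "0 0 2" --pt "0 0 4" --pt "0 0 6" --pt "0 0 8" --pt "0 0 8" --twist '[0,0,0,0,0]'

```text
time_s: 21.98
tcp_pos: [0.4841, 0.2801, 0.0681]
eef_rot: [3.142, -0.001, 0.0]
force: [-1.0, -0.8, 3.4]
grip_width: 0.0002
```

>>> jog_arm --pt "0 0 1" --pt "0 0 2" --pt "0 0 3" --pt "0 0 4" --pt "0 0 4" --twist '[0,0,0,0,0]'

```text
time_s: 22.6
tcp_pos: [0.4841, 0.2801, 0.0643]
eef_rot: [-3.142, 0.001, -0.0]
force: [-2.7, -0.2, 5.8]
grip_width: 0.0002
```

>>> jog_arm --pt "0 0 0.5" --pt "0 0 1" --pt "0 0 1.5" --pt "0 0 2" --pt "0 0 2" --twist '[0,0,0,0,0]'

```text
time_s: 23.22
tcp_pos: [0.4842, 0.2801, 0.064]
eef_rot: [-3.141, -0.0, -0.001]
force: [-6.9, -3.0, 22.4]
grip_width: 0.0006
```

The button is at its hard stop: it moved only 0.3 mm more while the force rose to 22 N. I'll release it and back off.

>>> jog_arm --pt "0 0 -5" --pt "0 0 -20" --pt "0 0 -60" --pt "0 0 -110" --pt "0 0 -160" --twist '[0,0,0,0,0]'

```text
time_s: 23.85
tcp_pos: [0.4839, 0.2798, 0.2239]
eef_rot: [3.141, -0.001, -0.0]
force: [0.7, 1.2, 0.1]
grip_width: 0.0002
```

>>> jog_arm --pt "-20 0 -30" --pt "-50 0 -50" --pt "-60 0 -50" --pt "-60 0 -50" --pt "-60 0 -50" --twist '[0,0,0,0,0]'

```text
time_s: 24.48
tcp_pos: [0.4243, 0.2799, 0.2712]
eef_rot: [3.14, -0.001, -0.001]
force: [0.4, 0.1, -0.2]
grip_width: 0.0006
```

>>> jog_arm --pt "0 -40 0" --pt "0 -90 0" --pt "0 -140 0" --pt "0 -180 0" --pt "0 -180 0" --twist '[0,0,0,0,0]'

```text
time_s: 25.1
tcp_pos: [0.4244, 0.4622, 0.2692]
eef_rot: [3.138, 0.001, -0.003]
force: [-0.4, -0.6, 0.2]
grip_width: 0.0005
```

Run:
```python
from h import *; from rig import bot
a=bot.get_image('top'); b=bot.get_image('scene'); c=bot.calibration('top')
h,S,V=cv2.split(cv2.cvtColor(a,cv2.COLOR_BGR2HSV))
m=((V>205)&(S<20)).astype(np.uint8)
for k in cv2.findContours(m[130:300,130:400],0,1)[0]:
    if cv2.contourArea(k)>200:
        (u,v),r=cv2.minEnclosingCircle(k); print(u+130,v+130,r,ray(c,[(u+130,v+130)],.165 if u<90 else .11)[0].round(4))
cv2.imwrite('pics/end.png',np.vstack([cv2.resize(a[120:300,100:500],(640,288)),cv2.resize(b[100:300,160:560],(640,312))])[:600])
print(bot.state()['tcp_pos'],bot.state()['force'])
```

```text
355.95082092285156 262.91802978515625 12.302006721496582 [ 0.46   -0.0852  0.11  ]
156.29999923706055 185.70000076293945 13.22810173034668 [0.5998 0.3106 0.165 ]
273.86082458496094 154.15979385375977 11.890647888183594 [0.6825 0.0892 0.11  ]
[0.42445958 0.45996252 0.27024983] [ 0.1826209   0.5191537  -0.13559605]
```

View pics/end.png

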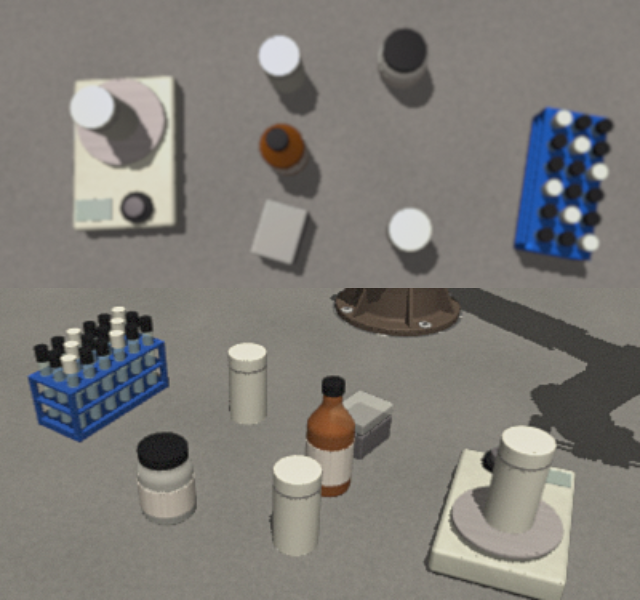

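The jar stands at (0.600, 0.311), within about 2 mm of the pan's centre. The button is up, the other two jars are where they started, and nothing else has moved.

```bash
python3 -c "
from rig import bot
print(bot.hand_in())"
```

```text
the job is handed in; nothing more can be done
None
```

The heavy jar is standing on the scale's pan, the button has been pressed and released, and the job is handed in at about 25 s of the 72 s allowed.

- **Finding the jar:** I lifted two jars where they stood. The jar beyond the amber bottle read about 2.4 N and went back to within 1 mm of its place. The middle jar read about 4.8 N, which only the steel jar can reach. I did not lift the third jar, as the second reading settled it.
- **Placing it:** I lowered the heavy jar until the pan carried it, with the wrist force near 0, then let go. The last top view puts it about 2 mm from the pan's centre and upright.
- **Button:** I pressed it to its hard stop. The wrist force reached 22 N, more than the 5 N needed but well under the limits, and then I released it.
- **Last checks:** In the final pictures the two other jars are where they started, the other things look undisturbed, and the arm is clear of everything. No check failed. The pan-centre estimates differed by up to 5 mm in x, and I placed the jar at about the middle of them.

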